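# Open the long ratchet bench clamp

### The arm

A 6-joint arm with a two-finger parallel gripper is mounted at the origin on the work surface. World frame = base frame: x ahead of the robot, y to its left, z up, the work surface at z = 0. Lengths are in m, angles in rad, forces in N, time in s.
With the tool pointing down it reaches from about 0.425 to 0.95 m from the base axis. Payload 3.5 kg.
Tool frame: the origin (TCP) lies midway between the tips of the shut fingers; the grasp point (between the pads) lies 19 mm behind it; x points along the fingers, z is the direction in which the jaws open and shut, and the axes are right-handed (so a half turn about x gives the same grasp; the last joint's range is limited). The gripper opens to 85 mm and grips with 20 to 120 N. Pads are 22 mm wide; open, the fingers measure 114 mm over their backs; the gripper's body (76 mm by 85 mm) begins 54 mm behind the grasp point. The pads swing forward as they close: fully open they stand 13 mm farther back than shut.
Start: joints at [-1.291, 0.286, 1.577, -0, 1.279, -0.15], TCP at [0.281, -0.614, 0.231] pointing down, gripper open.
Joint ranges: [-2.77, 2.77], [-0.9, 2.22], [0.21, 2.48], [-1.53, 4.67], [0.24, 2.81], [-2.84, 2.84]. Speed limits (rad/s): [2.79, 2.79, 3.14, 3.14, 3.14, 3.14].

### API

Orientations are given as a 3x3 rotation matrix whose columns are the frame's x, y, z axes.
In Python, from workcell import manip, optics gives the robot as it stands. The module is installed in compiled form; this text tells all that it offers.
- The arm moves only by the tool carry_out, never from a script. Its argument "steps" is one flat list of numbers, 7 for each row, row after row: the turn, a rotation vector about the tool's x, y, z in degrees, then the shift along the tool's x, y, z in m, then the closure, from -1 (fully open) to 1 (shut), so that 0 is half open. A call has 1 to 12 rows; each row shifts and turns the pose as measured when the row begins, along the tool's axes as they then stand; what a row does not reach is not made up. A row lasts 1/12 s, in which the tool goes at most 41.7 mm and 7.16 degrees, less where a joint would pass 70% of its speed; a pose out of reach is approached as far as the arm can. A call is refused whole if a number of a shift passes 0.0417 or a number of a turn 7.16, either way. A call with a gripper value outside its range is refused whole. The fingers move at their own pace and stop on an object; the grip force is fixed at half the most. Time passes only in rows, so rows that do not move let the fingers close. It gives the time, the measured TCP pose, the force and the opening at its end, in the units of the state.
- manip.get_state(): the state, without advancing time (a new reading comes with each control period).
- optics.snapshot(name): name is "scene" or "top" or "wrist"; returns a dict with "image" (420x560x3 uint8, red, green, blue), "range_z" (420x560 float32, m along the optical axis (not along the pixel's ray), 0 where there is no reading), "camera_matrix" (3x3 intrinsics, pixels), "world_from_camera" (4x4, takes a point from camera to world coordinates). Camera axes: x right, y down, z forward; pixel columns grow to the right and rows downward; lengths in m; the calibration is good to about 2 mm. A picture is of the moment at which its call begins.
- manip.job_done(): hands the job in, once; it reports no verdict.
The state is a dict: "t": time; "joint_pos": joint angles; "dq": joint speeds; "tau": joint torques, N m; "tcp_pos": TCP position; "ee_rot": TCP orientation; "wrist_force": force on the tool from outside, world axes, zero at the start; "ft_torque": the same for the moment, N m; "width": finger opening in m.
Only numpy, scipy, OpenCV 4.12 (cv2) and the standard library are available. Lean on these libraries where they do the work, as an engineer would, in place of code of your own. Each camera call takes 0.05 s, during which the arm holds its last target.

### The job

Two ratchet clamps are mounted on the workbench; the short one is holding a strip of wood, the long one is empty. Open the long clamp fully: flip its pawl handle back over the top, away from the jaws, so that the pawl is off the toothed bar, then slide the moving wooden jaw back, away from the fixed jaw, until it reaches its stop. Leave the pawl flipped back.

Things in the scene. Friction and masses are not known exactly. Their poses are not given: they have to be found in the camera images.
- clamp: The long clamp, fixed to the bench: plywood base 440 (y) x 70 (x) x 20 mm (the other clamp's is 290). Origin: centre of its underside. +y is the opening direction, from the fixed jaw (wood block at the -y end, 90 mm high, inner face at y = -184) to the pawl; z up. The moving jaw and its toothed steel bar (teeth under 40 mm high) run along y at x = 0; the jaw's open stop is at y = +5.
- pawl_pin (a point): Middle of the pin, along clamp x, on which the pawl swings: at clamp y = 120 mm, 55 mm above the table, between two steel cheeks (38 mm wide over all, 34 mm long in y, top 64 mm). From the pin the pawl's 46 mm nose points down towards the jaws into the teeth; there it lets the bar move only to close. Flipped, the nose stands up to 100 mm high, up to 30 mm to -y of the pin.
- pawl_knob (a point): Centre of the 22 mm black ball on the pawl's 8 mm thick steel handle, 75 mm from the pin. At first the handle leans 26 to 35 degrees from upright to -y (ball 116 to 122 mm high). A light push (under 1 N) to +y past upright (ball 130 mm high) and it falls over by its weight and stays leaning 42 degrees to +y, ball at clamp y 170, nose off the teeth.
- jaw_grip (a point): Middle of the moving jaw in x and y, 15 mm below its top: a wooden block 50 (x) x 28 (y) mm, top 85 mm above the table, this point 70 mm. It slides along clamp y with 2 N friction and stays where left. It starts at clamp y -110 to -65 and stops at +5. With the pawl engaged it goes back at most one 12 mm tooth. Fingers have 50 mm free on both y faces, down to 40 mm height.

How it is judged:
On the way, in this order (a step that is already met when the one before it is completed fails the run):
1. the long clamp's pawl is flipped back past upright, off the teeth (y of pawl_knob in the frame of clamp above 0.15 m), for 0.2 s.
2. the moving jaw is back at its stop (y of jaw_grip in the frame of clamp above -0.01 m), for 0.2 s.
At the end, for the whole second after the job is handed in: The pawl handle of the long clamp is left leaning back (ball at clamp y over 150 mm; it rests at about 170 mm) and its moving jaw is within 15 mm of its open stop (centre at clamp y over -10 mm; the stop is at +5 mm) (y of pawl_knob in the frame of clamp above 0.15 m and y of jaw_grip in the frame of clamp above -0.01 m); the robot touches nothing.
It also fails if it takes over 42 s, if anything falls off the work surface, if the arm or the gripper's body presses on something with over 40 N, if the wrist force passes 120 N, or if a joint passes its speed limit or range.

## Working session

There is one attempt and no reset: what is moved stays moved. The work goes in short steps, Python scripts to look and compute and a tool call to move; the robot and the scene stay as the last step left them, time stands still between calls to the robot, and variables do not carry over. Pictures are saved under pics/ and viewed, and the job is handed in when it is done.

Besides the shell and the picture viewer there is one more tool, called after "Emit:" as name(argument=value, ...), one argument or row to a line, values as JSON. carry_out: Moves the arm, as the interface text tells. Its arguments: {"type":"object","properties":{"steps":{"type":"array"}},"required":["steps"]}

```bash
mkdir -p pics; python3 - <<'E'
from workcell import manip, optics
import cv2,numpy as np
s=manip.get_state();print(s['t'],s['tcp_pos'],s['ee_rot'],s['width'])
for n in ['scene','top']:
    d=optics.snapshot(n);cv2.imwrite(f'pics/{n}1.png',d['image'][:,:,::-1]);np.savez(f'{n}1.npz',**d)
    print(n,d['camera_matrix'],d['world_from_camera'])
E
```

```text
0.0 [ 0.28111018 -0.61295081  0.2299245 ] [[-6.57576251e-04  9.09043228e-01  4.16701305e-01]
 [ 2.29770887e-03  4.16701669e-01 -9.09040395e-01]
 [-9.99997144e-01  3.59694909e-04 -2.36272981e-03]] 0.08527148285392572
scene [[468.03955603   0.         280.03769771]
 [  0.         468.03955603 209.75540791]
 [  0.           0.           1.        ]] [[-0.64155022  0.62756309 -0.44110983  0.8657992 ]
 [ 0.76702987  0.53147084 -0.35944947  0.204281  ]
 [ 0.00885979 -0.56894931 -0.82232487  0.62935811]
 [ 0.          0.          0.          1.        ]]
top [[480.23055242   0.         287.93688155]
 [  0.         480.23055242 208.71348622]
 [  0.           0.           1.        ]] [[-0.02625589 -0.99526024  0.09363586  0.50221806]
 [-0.99953347  0.02467519 -0.01799955 -0.01332437]
 [ 0.01560376 -0.09406477 -0.99544379  0.89699428]
 [ 0.          0.          0.          1.        ]]
```

View pics/scene1.png

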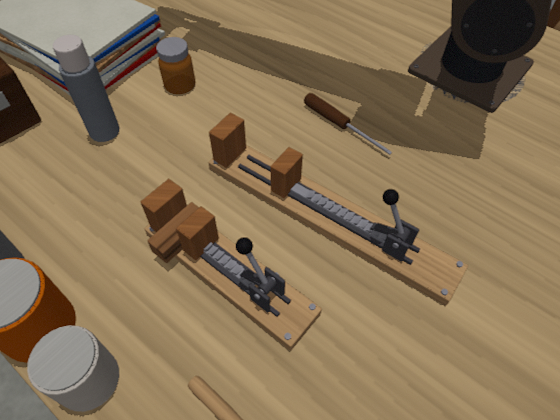

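View pics/top1.png

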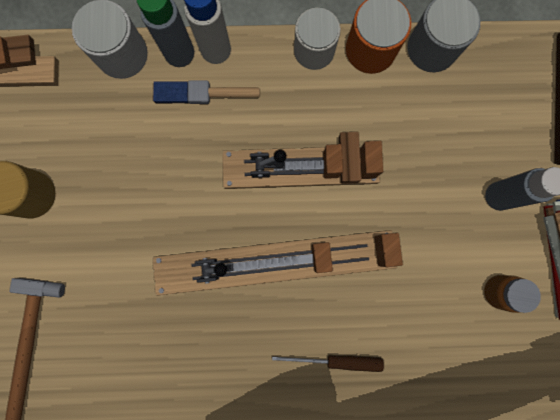

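The scene view shows the long clamp running from its fixed jaw at (228,140) to the pawl at (400,240), with the ball at (391,197). In the top view the base spans (152,257) to (402,268), with the ball at (221,270), the moving jaw at (322,257) and the fixed jaw at (391,249). The screwdriver and the short clamp lie to either side.

```bash
cat > h.py <<'E'
import numpy as np,cv2
def cloud(d):
    K=d['camera_matrix'];T=d['world_from_camera'];z=d['range_z'].astype(float)
    v,u=np.mgrid[:z.shape[0],:z.shape[1]]
    p=np.stack([(u-K[0,2])/K[0,0]*z,(v-K[1,2])/K[1,1]*z,z],-1)
    P=p@T[:3,:3].T+T[:3,3]; P[z<=0]=np.nan
    return P
E
python3 - <<'E'
from h import *
d=dict(np.load('top1.npz'));P=cloud(d)
for u,v in [(222,269),(322,257),(391,249),(170,275),(300,280),(278,345),(330,330)]: print(u,v,P[v,u].round(4))
v,u=np.mgrid[:420,:560]
roi=(u>140)&(u<415)&(v>222)&(v<305)
Z=P[...,2]
m=roi&(Z>.012)
def box(m):
    k=cv2.connectedComponentsWithStats(m.astype(np.uint8))
    i=1+np.argmax(k[2][1:,4]); q=P[k[1]==i]
    r=cv2.minAreaRect(q[:,:2].astype(np.float32));return r,q
r,q=box(m&(Z<.03));print('base',r)
r,q=box(m);print('all',r)
for n,lo,hi,ul,uh in [('jaw',.075,.095,305,340),('fixed',.08,.1,370,410),('ball',.1,.14,190,250)]:
    r,q=box(m&(Z>lo)&(Z<hi)&(u>ul)&(u<uh));print(n,r,len(q),np.median(q,0),q[:,2].max())
# ball from scene too
d2=dict(np.load('scene1.npz'));P2=cloud(d2)
for a,b in [(391,197),(287,160)]: print(P2[b,a])
E
```

```text
222 269 [0.4813 0.0791 0.1346]
322 257 [ 0.4955 -0.0832  0.0854]
391 249 [ 0.5059 -0.1991  0.0908]
170 275 [0.47   0.1864 0.0213]
300 280 [ 4.535e-01 -4.840e-02 -1.000e-04]
278 345 [ 0.3375 -0.0048  0.0022]
330 330 [ 0.3614 -0.1007  0.0011]
base ((0.48830875754356384, -0.0013303756713867188), (0.07005685567855835, 0.43935346603393555), 4.918848991394043)
all ((0.48830875754356384, -0.0013303756713867188), (0.07005685567855835, 0.43935346603393555), 4.918848991394043)
jaw ((0.49534285068511963, -0.0835588276386261), (0.04980699345469475, 0.028001612052321434), 4.988194465637207) 500 [ 0.49540032 -0.08319385  0.08570971] 0.08998855087149693
fixed ((0.5053770542144775, -0.20000146329402924), (0.05587208271026611, 0.031192392110824585), 4.999564170837402) 627 [ 0.50558742 -0.19896294  0.09060942] 0.09533294477108645
ball ((0.4812139868736267, 0.08661255240440369), (0.026126975193619728, 0.01912641152739525), 88.23905181884766) 153 [0.4812325  0.08330008 0.13094775] 0.13613542714468285
[0.48811529 0.08541014 0.13136688]
[ 0.49705521 -0.08404628  0.08646271]
```

Emit:
carry_out(
  steps=[6.6, 0, 0, 0, 0, 0, 1, 6.6, 0, 0, 0, 0, 0, 1, 6.6, 0, 0, 0, 0, 0, 1, 0, 0, 0, 0, 0.0144, -0.0348, 1, 0, 0, 0, 0, 0.0144, -0.0348, 1, 0, 0, 0, 0, 0.0144, -0.0348, 1, 0, 0, 0, 0, 0.0144, -0.0348, 1, 0, 0, 0, 0, 0.0144, -0.0348, 1, 0, 0, 0, 0, 0.0144, -0.0348, 1, 0, 0, 0, 0, 0.0144, -0.0348, 1, 0, 0, 0, 0, 0.0144, -0.0348, 1, 0, 0, 0, 0, 0.0144, -0.0348, 1],
)

```text
t: 1.1
tcp_pos: [0.3883, -0.2818, 0.2214]
ee_rot: [[-0.007, 0.999, 0.053], [0.015, 0.053, -0.998], [-1.0, -0.006, -0.015]]
wrist_force: [0.5, 0.6, 0.1]
width: 0.0
```

Emit:
carry_out(
  steps=[-1.9, -0.9, 0.4, 0, 0.0126, -0.0344, 1, 0, 0, 0, 0, 0.0126, -0.0344, 1, 0, 0, 0, 0, 0.0126, -0.0344, 1, 0, 0, 0, 0, 0.0126, -0.0344, 1, 0, 0, 0, 0, 0.0126, -0.0344, 1, 0, 0, 0, 0, 0.0126, -0.0344, 1, 0, 0, 0, 0, 0.0126, -0.0344, 1, 0, 0, 0, 0, 0.0126, -0.0344, 1, 0, 0, 0, 0, 0.0126, -0.0344, 1, 0, 0, 0, 0, 0, 0, 1],
)

```text
t: 1.93
tcp_pos: [0.4743, 0.0594, 0.2189]
ee_rot: [[0.0, 0.996, 0.092], [0.003, 0.092, -0.996], [-1.0, 0.0, -0.003]]
wrist_force: [-0.4, -1.1, -0.6]
width: -0.0003
```

Emit:
carry_out(
  steps=[0, 0, 0, 0, 0.009, 0.0266, 1, 0, 0, 0, 0, 0, 0, 1, 0, 0, 0, 0.025, 0, 0, 1, 0, 0, 0, 0.025, 0, 0, 1, 0, 0, 0, 0.025, 0, 0, 1, 0, 0, 0, 0.02, 0, 0, 1, 0, 0, 0, 0, 0, 0, 1],
)

```text
t: 2.52
tcp_pos: [0.4856, 0.0354, 0.1208]
ee_rot: [[0.001, 0.995, 0.098], [0.002, 0.098, -0.995], [-1.0, 0.002, -0.002]]
wrist_force: [0.0, 0.6, -0.1]
width: -0.0004
```

```bash
python3 - <<'E'
from workcell import manip, optics
import cv2
print(manip.get_state()['tcp_pos'],manip.get_state()['ee_rot'].round(3))
d=optics.snapshot('scene');cv2.imwrite('pics/s2.png',d['image'][:,:,::-1])
E
```

```text
[0.48559167 0.03542666 0.12075917] [[ 0.001  0.995  0.098]
 [ 0.002  0.098 -0.995]
 [-1.     0.002 -0.002]]
```

View pics/s2.png

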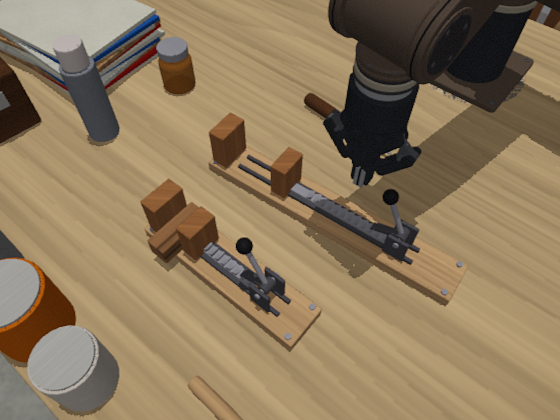

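The fingertips are at (362,180), just on the jaw side of the ball at (391,197), and in line with the clamp. Now I'll lower slightly and push to +y.

Emit:
carry_out(
  steps=[0, 0, 0, 0.006, 0, 0, 1, 0, 0, 0, 0, 0, -0.012, 1, 0, 0, 0, 0, 0, -0.012, 1, 0, 0, 0, 0, 0, -0.012, 1, 0, 0, 0, 0, 0, -0.012, 1, 0, 0, 0, 0, 0, -0.012, 1, 0, 0, 0, 0, 0, -0.012, 1, 0, 0, 0, 0, 0, -0.012, 1],
)

```text
t: 3.23
tcp_pos: [0.4864, 0.1211, 0.1309]
ee_rot: [[0.026, 0.995, 0.093], [-0.003, 0.093, -0.996], [-1.0, 0.025, 0.006]]
wrist_force: [0.3, 0.7, 0.3]
width: 0.0
```

```bash
python3 - <<'E'
from workcell import manip, optics
import cv2
print(manip.get_state()['tcp_pos'],manip.get_state()['ee_rot'].round(3))
d=optics.snapshot('scene');cv2.imwrite('pics/s3.png',d['image'][:,:,::-1])
E
```

```text
[0.48637622 0.12113306 0.13090765] [[ 0.026  0.995  0.093]
 [-0.003  0.093 -0.996]
 [-1.     0.025  0.006]]
```

View pics/s3.png

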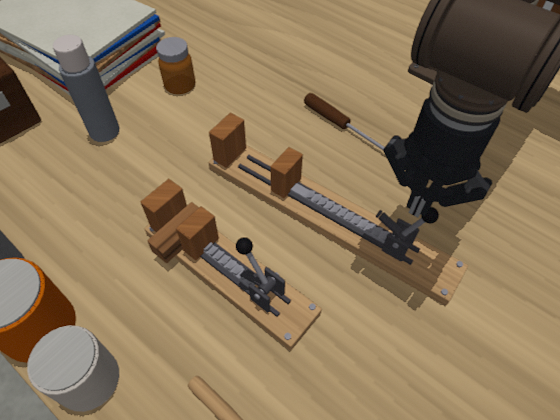

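The pawl looks flipped: the ball is at (430,214), +y of the tips, and the nose stands up at (385,222). Next I'll lift and look.

Emit:
carry_out(
  steps=[0, 0, 0, -0.03, 0, 0, 1, 0, 0, 0, -0.03, 0, 0, 1, 0, 0, 0, -0.02, 0, 0, 1, 0, 1, -1.4, 0, 0, 0.035, 1, 0, 0, 0, 0, 0, 0.035, 1, 0, 0, 0, 0, 0, 0.035, 1, 0, 0, 0, 0, 0, 0.035, 1, 0, 0, 0, 0, 0, 0.035, 1, 0, 0, 0, 0, 0, 0.035, 1, 0, 0, 0, 0, 0, 0.02, 1, 0, 0, 0, 0, 0, 0, 1],
)

```text
t: 4.2
tcp_pos: [0.5126, -0.109, 0.2299]
ee_rot: [[0.026, 0.994, 0.11], [0.009, 0.109, -0.994], [-1.0, 0.027, -0.006]]
wrist_force: [-0.4, -0.2, 0.2]
width: -0.0004
```

```bash
python3 - <<'E'
from workcell import manip, optics
from h import *
s=manip.get_state();print(s['tcp_pos'],s['ee_rot'].round(3))
d=optics.snapshot('scene');cv2.imwrite('pics/s4.png',d['image'][:,:,::-1])
P=cloud(d).reshape(-1,3);C=np.array([.4883,-.0013]);e=np.array([-.0863,.9963])
y=(P[:,:2]-C)@e;x=(P[:,:2]-C)@[.9963,.0863]
m=(abs(x)<.03)&(y>.06)&(y<.25)&(P[:,2]>.09)
k=m&(d['image'].reshape(-1,3).max(1)<40);print(m.sum(),k.sum(),np.median(y[k]),P[k,2].max())
E
```

```text
[ 0.51260754 -0.10902844  0.22987024] [[ 0.026  0.994  0.11 ]
 [ 0.009  0.109 -0.994]
 [-1.     0.027 -0.006]]
365 202 0.1678897380555643 0.1243628990394976
```

View pics/s4.png

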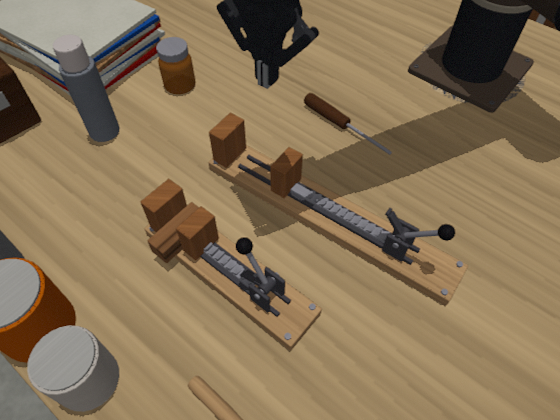

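The pawl is over: the ball is at (447,232), clamp y ≈ 0.168, and the nose is up. Next I'll go down behind the jaw, in the gap between the jaws.

Emit:
carry_out(
  steps=[1.3, 0, -1.5, 0, -0.0154, 0.0185, 1, 0, 0, 0, 0, 0, 0, 1, 0, 0, 0, 0.025, 0, 0, 1, 0, 0, 0, 0.025, 0, 0, 1, 0, 0, 0, 0, 0, 0, 1],
)

```text
t: 4.67
tcp_pos: [0.5016, -0.1237, 0.184]
ee_rot: [[0.01, 0.996, 0.089], [0.006, 0.089, -0.996], [-1.0, 0.011, -0.005]]
wrist_force: [-0.6, 0.7, -0.1]
width: -0.0001
```

Emit:
carry_out(
  steps=[0, 0, -0.5, 0.025, -0.001, 0.005, 1, 0, 0, 0, 0.025, 0, 0, 1, 0, 0, 0, 0.025, 0, 0, 1, 0, 0, 0, 0.02, 0, 0, 1, 0, 0, 0, 0.02, 0, 0, 1, 0, 0, 0, 0, 0, 0, 1],
)

```text
t: 5.17
tcp_pos: [0.5075, -0.1215, 0.0743]
ee_rot: [[0.013, 0.995, 0.099], [0.003, 0.099, -0.995], [-1.0, 0.014, -0.002]]
wrist_force: [-1.1, 0.2, -0.8]
width: -0.0
```

```bash
python3 - <<'E'
from workcell import manip, optics
from h import *
s=manip.get_state();print(s['tcp_pos'],s['ee_rot'].round(3),s['wrist_force'])
d=optics.snapshot('scene');cv2.imwrite('pics/s5.png',cv2.resize(d['image'][50:260,120:400,::-1],None,fx=2.5,fy=2.5))
E
```

```text
[ 0.50752815 -0.12152467  0.07429479] [[ 0.013  0.995  0.099]
 [ 0.003  0.099 -0.995]
 [-1.     0.014 -0.002]] [-1.11551027  0.16410801 -0.80529095]
```

View pics/s5.png

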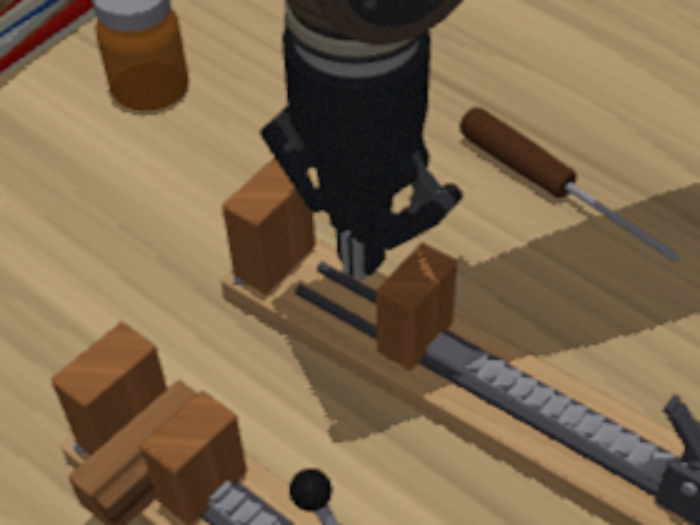

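The closed fingertips are between the jaws at (355,260) in the enlarged crop, clear of both blocks. I'll push in short batches and watch the height.

Emit:
carry_out(
  steps=[0, 0, 0, 0.01, -0.008, 0, 1, 0, 0, 0, 0.002, 0, -0.012, 1, 0, 0, 0, 0, 0, -0.012, 1, 0, 0, 0, 0, 0, -0.012, 1, 0, 0, 0, 0, 0, -0.012, 1],
)

```text
t: 5.63
tcp_pos: [0.5002, -0.0748, 0.0705]
ee_rot: [[0.029, 0.995, 0.099], [-0.007, 0.099, -0.995], [-1.0, 0.028, 0.01]]
wrist_force: [0.8, -2.1, -2.0]
width: -0.0
```

Emit:
carry_out(
  steps=[0, 0, -1, 0.004, -0.004, -0.012, 1, 0, 0, 0, 0.002, -0.002, -0.012, 1, 0, 0, 0, 0.001, -0.001, -0.01, 1],
)

```text
t: 5.88
tcp_pos: [0.4941, -0.0387, 0.0677]
ee_rot: [[0.024, 0.995, 0.1], [-0.013, 0.1, -0.995], [-1.0, 0.023, 0.015]]
wrist_force: [1.7, -2.0, 1.0]
width: -0.0004
```

```bash
cat > m.py <<'E'
from workcell import manip, optics
from h import *
import sys
s=manip.get_state();C=np.array([.4883,-.0013]);e=np.array([-.0863,.9963]);ex=np.array([.9963,.0863])
print(s['t'],s['tcp_pos'],'tool clamp x,y',(s['tcp_pos'][:2]-C)@ex,(s['tcp_pos'][:2]-C)@e,s['wrist_force'])
for n in ['scene','top']:
    d=optics.snapshot(n);P=cloud(d).reshape(-1,3);I=d['image'].reshape(-1,3).astype(int)
    y=(P[:,:2]-C)@e;x=(P[:,:2]-C)@ex
    wood=(I[:,0]>1.4*I[:,2])&(I[:,0]>50)
    m=wood&(abs(x)<.03)&(y>-.13)&(y<.06)&(P[:,2]>.08)&(P[:,2]<.09)
    k=(abs(x)<.03)&(y>.13)&(y<.25)&(P[:,2]>.09)&(I.max(1)<40)
    print(n,'jaw y',m.sum(),np.percentile(y[m],[3,97]) if m.sum() else None,'knob',k.sum(),np.median(y[k]) if k.sum() else None)
    cv2.imwrite(f'pics/{n}_{sys.argv[1]}.png',d['image'][:,:,::-1])
E
python3 m.py a
```

```text
5.8833 [ 0.49406827 -0.03869826  0.0677212 ] tool clamp x,y 0.00251945506188967 -0.03775768579712718 [ 1.74036541 -2.03570583  0.97199858]
scene jaw y 510 [-0.02137635  0.00508345] knob 199 0.16797116426052516
top jaw y 0 None knob 119 0.16712160067038292
```

Emit:
carry_out(
  steps=[0, 0, 0, 0, 0, -0.006, 1, 0, 0, 0, 0, 0, -0.003, 1],
)

```text
t: 6.15
tcp_pos: [0.4914, -0.028, 0.0667]
ee_rot: [[0.02, 0.995, 0.102], [-0.011, 0.102, -0.995], [-1.0, 0.019, 0.013]]
wrist_force: [0.6, -2.3, 0.4]
width: 0.0004
```

```bash
python3 m.py b
```

```text
6.15 [ 0.49139885 -0.0279677   0.06673501] tool clamp x,y 0.0007859612442202015 -0.02683646398449945 [ 0.61143218 -2.33005429  0.42777473]
scene jaw y 516 [-0.01072258  0.01600315] knob 198 0.1680535639348828
top jaw y 0 None knob 120 0.16672977741860073
```

Emit:
carry_out(
  steps=[0, 0, 0, 0, 0, -0.003, 1, 0, 0, 0, 0, 0, 0, 1, 0, 0, 0, 0, 0, 0.015, 1, 0, 0, 0, 0, 0, 0.015, 1, 0, 0, 0, 0, 0, 0, 1, 0, 0, 0, -0.035, 0, 0, 1, 0, 0, 0, -0.035, 0, 0, 1, 0, 0, 0, -0.035, 0, 0, 1, 0, 0, 0, -0.035, 0, 0.03, 1, 0, 0, 0, 0, 0, 0.04, 1, 0, 0, 0, 0, 0, 0.04, 1, 0, 0, 0, 0, 0, 0, 1],
)

```text
t: 7.25
tcp_pos: [0.4984, -0.162, 0.2068]
ee_rot: [[0.003, 0.995, 0.103], [-0.005, 0.103, -0.995], [-1.0, 0.002, 0.005]]
wrist_force: [-0.0, -0.3, 0.5]
width: -0.0003
```

```bash
python3 m.py c
```

```text
7.25 [ 0.49836008 -0.16200067  0.20675646] tool clamp x,y -0.0038456091715554706 -0.1609742604365807 [-0.01208993 -0.29892416  0.46038536]
scene jaw y 572 [-0.00973117  0.01664569] knob 200 0.16797569859225578
top jaw y 487 [-0.00870451  0.01680722] knob 119 0.16704733402184668
```

View pics/scene_c.png

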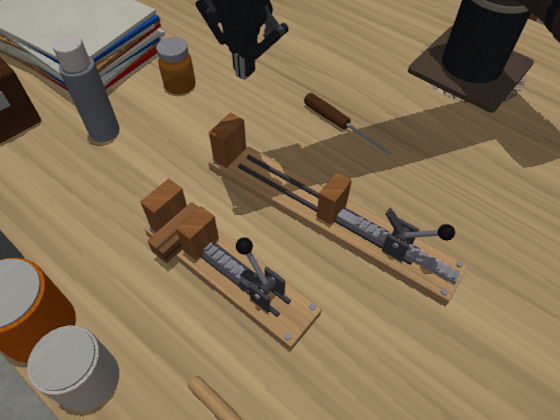

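The jaw, at (334,198), is at about +4 mm, which is at its stop. The pawl is back with the ball at (447,232), and the gripper is clear of everything.

```bash
python3 -c "
from workcell import manip
print(manip.job_done())"
```

```text
the job is handed in; nothing more can be done
None
```

The long clamp is open. I used the shut fingers to push its pawl ball over the top, then pushed the moving jaw back to its stop. I then lifted the gripper clear and handed the job in, at about 7.3 s on the robot's clock.

- **Pawl:** in the last check the ball was at clamp y ≈ 167–168 mm in both the scene and top views, so it is leaning back with the nose off the teeth.
- **Jaw:** its centre was at clamp y ≈ +3.5 to +4 mm in both views; the stop is at +5 mm. I felt no rise in force to confirm contact with the stop; that position comes from the images alone.
- **Robot:** the gripper was free and about 0.2 m above the bench, with roughly 0.5 N on the wrist. I saw no more than about 3 N at the end of any move while pushing.
- **Drift:** the tool rose to 131 mm during the pawl push, when I had aimed for 115 mm. The pawl still went over cleanly.

No final check failed, and the two views agreed. An earlier top-view reading found no jaw pixels while I was pushing, probably because the arm was in the way; the scene view gave its position then.

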